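# Load the wheel polisher and fasten it

### The job

Get the loose spoked driving wheels ready for polishing: swing the polisher's dust cover fully aside on its pin, put every loose wheel down inside the port, then swing the cover fully closed again and, last, swing the hasp down until it rests in the catch on the cover. Leave the dome, the chimney and the wire reel standing where they are.

Things in the scene. Friction and masses are not known exactly. Their poses are not given: they have to be found in the camera images.
- polisher: grey parts polisher bolted to the bench, a box 240 (its x) x 300 (its y) x 120 mm high with a flat deck. Origin: centre of its underside, on the bench; z up; its front (dial, switch, vents) faces its -x. A round loading port in the deck leads to a blind round well.
- port (a point): centre of the port's mouth, level with the deck, 60 mm to +y of the polisher's centre, 120 mm above the bench. Well: 110 mm diameter, straight walls, 85 mm deep, room for all the wheels. Axes as the polisher's.
- dust_cover (a joint): turn (rad) of the dust cover on its pin: 0 = fully closed over the port (a stop), 1.8 = fully aside, growing anticlockwise from above; port clear from 1.5. Starts at 0 to 0.12. Stays where left (0.5 N at its knob moves it). An aluminium disc, 132 mm diameter, level, top 6 mm above the deck. Near its middle stands a forked steel catch, 34 mm tall, that takes the hasp.
- cover_knob (a point): centre of the top of the cover's upright round black knob, 16 mm diameter, 34 mm tall above the disc (top 160 mm above the bench), 130 mm from the pin axis; moves with the cover.
- cover_pin (a point): the cover's vertical pin: point on its axis, 6 mm above the deck, at polisher x +70, y +3 mm; the knob travels on a level circle about it.
- hasp (a joint): turn (rad) of the steel hasp on its hinge: 0 = closed, strap level and resting in the fork of the closed cover (a stop); 1.57 = upright; starts at 1.7 to 2.05, leaning back away from the port; stop at 2.1. Stays where left at any angle (about 1 N at its cross bar moves it), so it must be brought all the way down.
- hasp_grip (a point): point on the hasp's round cross bar, 10 mm diameter, lying along the polisher's x axis at 108 mm from the hinge axis. The bar sticks out 39 mm from the strap's side to polisher +x; this point is 32 mm from the strap's centreline (strap 14 mm wide, 6 mm thick, ends 10 mm past the bar). Closed, the bar is 24 mm above the cover (150 mm above the bench).
- hasp_hinge (a point): middle of the hasp's hinge, axis along the polisher's x, at polisher x +12, y +138, z 150 mm, between two small upright plates. From it the closed strap runs to polisher -y; at angle q the cross bar is 108*cos(q) mm to -y and 108*sin(q) mm above the hinge.
- wheel1: loose spoked locomotive driving wheel, bright steel tyre, dark face with ten spokes and a small brass crank pin, a disc of 42 mm diameter, 13 mm thick (spoke and pin detail to 16 mm), 50 to 100 g, lying flat on the bench at the start, spoked face up. Origin: centre of its underside; z = its axis, towards the spoked face. Between three and five are there; those absent give None from the start.
- wheel2: loose spoked locomotive driving wheel, bright steel tyre, dark face with ten spokes and a small brass crank pin, a disc of 42 mm diameter, 13 mm thick (spoke and pin detail to 16 mm), 50 to 100 g, lying flat on the bench at the start, spoked face up. Origin: centre of its underside; z = its axis, towards the spoked face. Between three and five are there; those absent give None from the start.
- wheel3: loose spoked locomotive driving wheel, bright steel tyre, dark face with ten spokes and a small brass crank pin, a disc of 42 mm diameter, 13 mm thick (spoke and pin detail to 16 mm), 50 to 100 g, lying flat on the bench at the start, spoked face up. Origin: centre of its underside; z = its axis, towards the spoked face. Between three and five are there; those absent give None from the start.
- wheel4: loose spoked locomotive driving wheel, bright steel tyre, dark face with ten spokes and a small brass crank pin, a disc of 42 mm diameter, 13 mm thick (spoke and pin detail to 16 mm), 50 to 100 g, lying flat on the bench at the start, spoked face up. Origin: centre of its underside; z = its axis, towards the spoked face. Between three and five are there; those absent give None from the start.
- wheel5: loose spoked locomotive driving wheel, bright steel tyre, dark face with ten spokes and a small brass crank pin, a disc of 42 mm diameter, 13 mm thick (spoke and pin detail to 16 mm), 50 to 100 g, lying flat on the bench at the start, spoked face up. Origin: centre of its underside; z = its axis, towards the spoked face. Between three and five are there; those absent give None from the start.
- dome: bystander: brass steam dome, 38 mm diameter foot, 39 mm tall, loose, standing. Origin: centre of its underside
- chimney: bystander: dark steel chimney, 36 mm diameter foot, 46 mm tall, loose, standing. Origin: centre of its underside
- wire_reel: bystander: copper wire reel, 38 mm diameter flanges, 28 mm tall, loose, standing. Origin: centre of its underside
Mind the look-alikes: they are no part of the job. What is shaped like the wheel1 but blue or turquoise is not meant.

How it is judged:
By the outcome, as a careful person would: the job done as asked, in the order asked, and still so for the second after the job is handed in, with the robot touching nothing.
Of wheel1, wheel2, wheel3, wheel4, wheel5 only 3 to 5 are there at a start; the rules pass over those that are not, and their reading is None.
At some moment in a run one of wheel1, wheel2, wheel3, wheel4, wheel5 may be knocked a few centimetres aside while the robot is not near it.
Once in a run the grip may slacken for a moment while it holds something.
It also fails if it takes over 210 s, if anything falls off the work surface, if the arm or the gripper's body presses on something with over 40 N, if the wrist force passes 120 N, or if a joint passes its speed limit or range.

### The arm

A 6-joint arm with a two-finger parallel gripper is mounted at the origin on the work surface. World frame = base frame: x ahead of the robot, y to its left, z up, the work surface at z = 0. Lengths are in m, angles in rad, forces in N, time in s.
With the tool pointing down it reaches from about 0.3 to 0.75 m from the base axis. Payload 8.5 kg.
Tool frame: the origin (TCP) lies at the very end of the fingers, on their centre line; the grasp point (between the pads) lies 19 mm behind it; z points along the fingers, x is the direction in which the jaws open and shut, and the axes are right-handed (so a half turn about z gives the same grasp; the last joint's range is limited). The gripper opens to 85 mm and grips with 20 to 120 N. Pads are 22 mm wide; open, the fingers measure 114 mm over their backs; the gripper's body (76 mm by 85 mm) begins 54 mm behind the grasp point. The pads swing forward as they close: fully open they stand 13 mm farther back than shut.
Start: joints at [-1.463, 0.381, 1.297, -0, 1.464, -0.215], TCP at [0.174, -0.522, 0.231] pointing down, gripper open.
Joint ranges: [-3.11, 3.11], [-0.89, 2.33], [0.22, 2.48], [-1.42, 4.56], [0.17, 2.85], [-2.88, 2.88]. Speed limits (rad/s): [2.39, 2.39, 3.14, 3.14, 3.14, 3.14].

### API

Orientations are given as a 3x3 rotation matrix whose columns are the frame's x, y, z axes.
In Python, from plant import env gives the robot as it stands. The module is installed in compiled form; this text tells all that it offers.
- The arm moves only by the tool servo_tool, never from a script. Its argument "increments" is a list of rows, each a list of 3 entries, a list of its own where there are three numbers: the shift along the tool's x, y, z in m, then the turn, a rotation vector about the tool's x, y, z in rad, then the opening in per cent of the stroke, from 0 (shut) to 100 (fully open). A call has exactly 10 rows; each row is the pose to reach, as a shift and turn from the pose commanded when the call began, along the tool's axes at that moment; what a row does not reach only later rows make up. A row lasts 1/8 s, in which the tool goes at most 62.5 mm and 10.7 degrees, less where a joint would pass 70% of its speed; a pose out of reach is approached as far as the arm can. A call with a gripper value outside its range is refused whole. The fingers move at their own pace and stop on an object; "newtons" is the grip in N (left out, the last holds). Time passes only in rows, so rows that repeat a pose let the fingers close, or fill a call up. It gives the time, the measured TCP pose, the force and the opening at its end, in the units of the state.
- env.observe(): the state, without advancing time (a new reading comes with each control period).
- env.snapshot(name): name is "scene" or "top"; returns a dict with "img" (400x640x3 uint8, red, green, blue), "fx", "fy", "cx", "cy" (pixels), "extrinsics" (4x4, takes a point from camera to world coordinates). Camera axes: x right, y up, looking along -z (the intrinsics and any distortion apply to the point x, -y, -z); pixel columns grow to the right and rows downward; lengths in m; the calibration is good to about 2 mm. A picture is of the moment at which its call begins. There is no depth.
- env.job_done(): hands the job in, once; it reports no verdict.
The state is a dict: "clock": time; "joint_pos": joint angles; "joint_velocities": joint speeds; "tau": joint torques, N m; "tcp_pos": TCP position; "ee_rot": TCP orientation; "ft_force": force on the tool from outside, world axes, zero at the start; "moment": the same for the moment, N m; "width": finger opening in m.
Only numpy, scipy, OpenCV 4.12 (cv2) and the standard library are available. Lean on these libraries where they do the work, as an engineer would, in place of code of your own. Each camera call takes 0.05 s, during which the arm holds its last target. There are 200 camera calls.

## Working session

There is one attempt and no reset: what is moved stays moved. The work goes in short steps, Python scripts to look and compute and a tool call to move; the robot and the scene stay as the last step left them, time stands still between calls to the robot, and variables do not carry over. Pictures are saved under pics/ and viewed, about 12 in all and at most 16, crops included, and the job is handed in when it is done.

Besides the shell and the picture viewer there is one more tool, called after "Call:" by a JSON object that holds its "api" and its "payload", one argument or row to a line. servo_tool: Moves the arm, as the interface text tells. Its arguments: {"type":"object","properties":{"increments":{"type":"array","items":{"type":"array"}},"newtons":{"type":"number"}},"required":["increments"]}

```bash
mkdir -p pics; cat > h.py <<'E'
import numpy as np, cv2, json
from plant import env
def snap(name,fn,crop=None,s=1):
    d=env.snapshot(name); im=d["img"][:,:,::-1].copy()
    np.savez('pics/'+fn+'.npz',img=im,K=np.array([d["fx"],d["fy"],d["cx"],d["cy"]]),E=d["extrinsics"])
    if crop: x0,y0,x1,y1=crop; im=im[y0:y1,x0:x1]
    if s!=1: im=cv2.resize(im,None,fx=s,fy=s,interpolation=cv2.INTER_CUBIC)
    cv2.imwrite('pics/'+fn+'.png',im)
def cam(fn):
    z=np.load('pics/'+fn+'.npz'); return z['K'],z['E']
def ray(fn,u,v):
    K,E=cam(fn); d=np.array([(u-K[2])/K[0],-(v-K[3])/K[1],-1.]); return E[:3,3],E[:3,:3]@d
def at(fn,u,v,z):
    o,d=ray(fn,u,v); return o+d*(z-o[2])/d[2]
def proj(fn,p):
    K,E=cam(fn); q=E[:3,:3].T@(np.array(p)-E[:3,3]); return np.array([K[2]+K[0]*q[0]/-q[2],K[3]+K[1]*q[1]/q[2]])
E
python3 - <<'E'
from h import *
snap("top","t0");snap("scene","s0")
for n in("t0","s0"):
    K,E=cam(n);print(K,np.round(E,3).tolist())
print({k:np.round(v,3).tolist() for k,v in env.observe().items()})
E
```

```text
[363.35587994 363.35587994 322.02393796 202.36896356] [[-0.119, 0.973, -0.198, 0.381], [-0.993, -0.118, 0.017, -0.013], [-0.006, 0.199, 0.98, 1.195], [0.0, 0.0, 0.0, 1.0]]
[409.24426455 409.24426455 324.27909847 194.28714463] [[0.779, -0.352, 0.519, 1.081], [0.627, 0.452, -0.635, -0.649], [-0.011, 0.819, 0.573, 0.678], [0.0, 0.0, 0.0, 1.0]]
{'clock': 0.1, 'joint_pos': [-1.463, 0.381, 1.298, -0.0, 1.464, -0.215], 'joint_velocities': [0.001, -0.002, -0.003, 0.0, -0.0, 0.001], 'tau': [0.004, -44.923, -23.166, -0.0, 0.004, -0.0], 'tcp_pos': [0.174, -0.521, 0.231], 'ee_rot': [[0.317, -0.948, -0.0], [-0.948, -0.317, 0.001], [-0.001, -0.0, -1.0]], 'ft_force': [0.34, 0.138, -0.96], 'moment': [-0.025, -0.005, 0.036], 'width': 0.085}
```

View pics/t0.png

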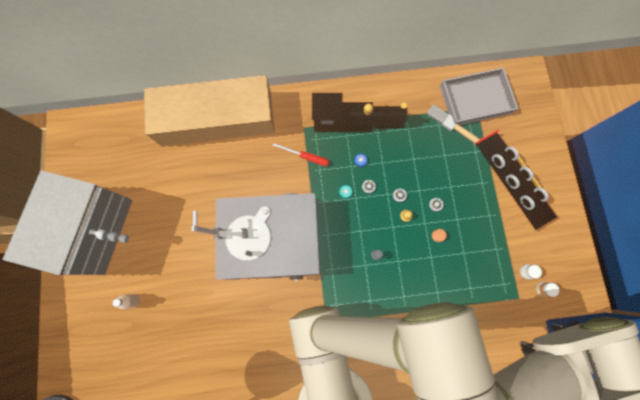

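View pics/s0.png

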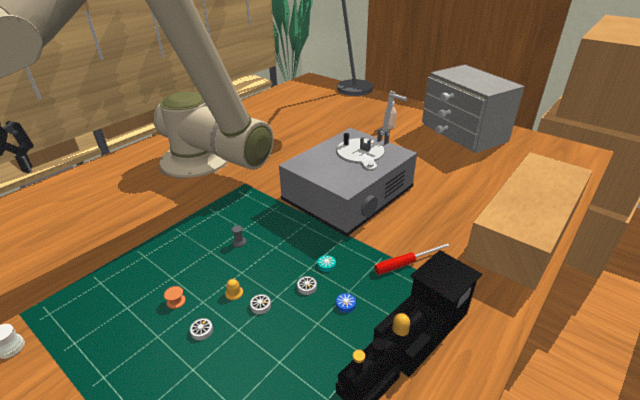

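The top view shows wheels at about (369,186), (400,195) and (436,204). The blue (361,160) and turquoise (346,191) discs are look-alikes. The polisher is at about (267,236) with its port towards world +y and the hasp at far left. I'll enlarge both views for accurate readings.

```bash
python3 - <<'E'
from h import *
a=np.load('pics/t0.npz')['img']
b=np.load('pics/s0.npz')['img']
cv2.imwrite('pics/t0a.png',cv2.resize(a[145:295,180:340],None,fx=5,fy=4*1,interpolation=cv2.INTER_CUBIC) if 0 else cv2.resize(a[180:295,185:335],None,fx=5,fy=5,interpolation=cv2.INTER_CUBIC))
cv2.imwrite('pics/t0b.png',cv2.resize(a[145:270,330:460],None,fx=5,fy=5,interpolation=cv2.INTER_CUBIC)[:600])
cv2.imwrite('pics/s0a.png',cv2.resize(b[85:235,270:430],None,fx=4,fy=4,interpolation=cv2.INTER_CUBIC))
E
```

```text
(no output)
```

View pics/t0a.png

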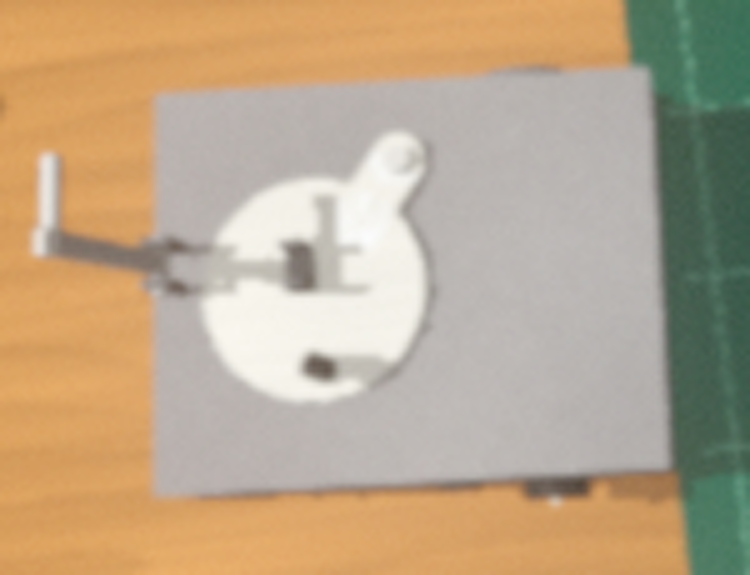

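View pics/t0b.png

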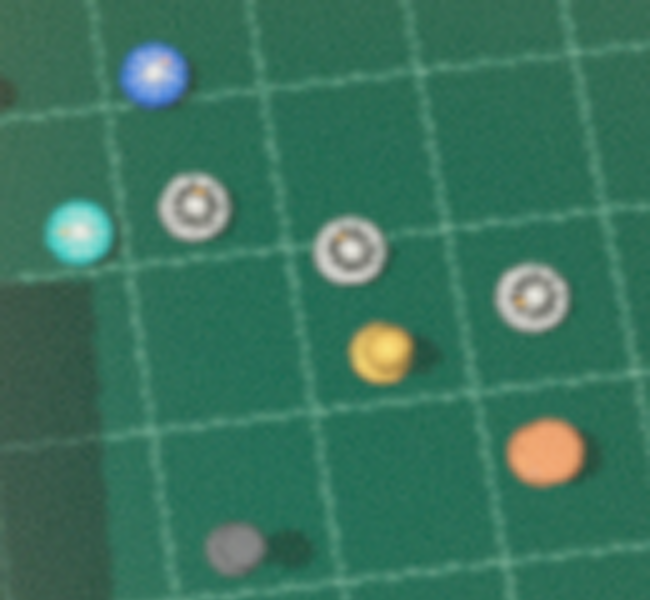

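View pics/s0a.png

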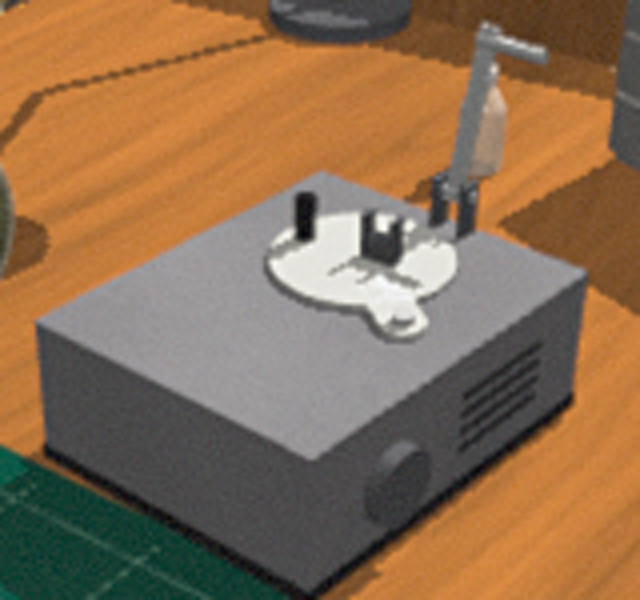

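```bash
cat >> h.py <<'E'
def zt(x,y,x0=185,y0=180,s=5): return (x0+(x+.5)/s-.5, y0+(y+.5)/s-.5)
E
python3 - <<'E'
from h import *
np.set_printoptions(precision=4,suppress=True)
C=[at('t0',*zt(*p),.12)[:2] for p in [(157,95),(649,69),(669,469),(155,495)]]
print('deck top',C,np.mean(C,0)); TL,TR,BR,BL=C
ex=(TL-BL+TR-BR)/2; ey=(TL-TR+BL-BR)/2
print('sizes',np.linalg.norm(ex),np.linalg.norm(ey),'yaw',np.arctan2(ex[1],ex[0]),np.arctan2(-ey[0],ey[1]))
S=[at('s0',*zt(*p,270,85,4),.12)[:2] for p in [(322,172),(585,270),(310,460),(38,322)]]
print('deck scene +yback..',S,np.mean(S,0))
print('pin',at('t0',*zt(403,158),.128),at('s0',*zt(401,320,270,85,4),.128))
print('knob',at('t0',*zt(314,363),.16),at('s0',*zt(306,197,270,85,4),.16))
def tri(a,b):
    o1,d1=ray('t0',*a);o2,d2=ray('s0',*b)
    d1/=np.linalg.norm(d1);d2/=np.linalg.norm(d2)
    st=np.linalg.lstsq(np.stack([d1,-d2],1),o2-o1,rcond=None)[0]
    p,q=o1+st[0]*d1,o2+st[1]*d2; return (p+q)/2,np.linalg.norm(p-q)
print('bar end',tri(zt(49,156),zt(543,55,270,85,4)),'bar root',tri(zt(43,240),zt(487,36,270,85,4)))
for n,p in dict(w1=(195,205),w2=(350,249),w3=(533,297),turq=(79,231),blue=(154,73)).items():
    print(n,at('t0',*zt(*p,330,145),.0145))
for n,p in dict(w1=(307,285),w2=(261,303),w3=(201,328)).items(): print(n,at('s0',*p,.0145))
print('dome',at('t0',*zt(384,350,330,145),.03),'reel',at('t0',*zt(545,452,330,145),.028),'chim',at('t0',*zt(236,548,330,145),.046))
E
```

```text
deck top [array([0.6484, 0.2856]), array([ 0.6285, -0.0123]), array([0.3906, 0.0036]), array([0.4114, 0.3013])] [0.5197 0.1446]
sizes 0.23802482652640347 0.2984904063299703 yaw -0.06626781709467504 -0.06817673553777999
deck scene +yback.. [array([0.4137, 0.2983]), array([0.6489, 0.2839]), array([ 0.632 , -0.0157]), array([0.397, 0.   ])] [0.5229 0.1417]
pin [0.5903 0.1397 0.128 ] [0.5928 0.138  0.128 ]
knob [0.4726 0.1956 0.16  ] [0.476  0.1913 0.16  ]
bar end (array([0.5882, 0.3062, 0.2549]), np.float64(0.0014221578887416125)) bar root (array([0.543 , 0.3103, 0.2567]), np.float64(0.00333348396529297))
w1 [ 0.6576 -0.1951  0.0145]
w2 [ 0.6153 -0.293   0.0145]
w3 [ 0.5687 -0.4076  0.0145]
turq [ 0.6492 -0.1158  0.0145]
blue [ 0.7523 -0.1809  0.0145]
w1 [ 0.6648 -0.2026  0.0145]
w2 [ 0.6226 -0.2982  0.0145]
w3 [ 0.5757 -0.4132  0.0145]
dome [ 0.5433 -0.3004  0.03  ] reel [ 0.4656 -0.3924  0.028 ] chim [ 0.4281 -0.1838  0.046 ]
```

```bash
cat >> h.py <<'E'
def st():
    o=env.observe(); R=np.array(o["ee_rot"]); p=np.array(o["tcp_pos"])
    print('t %.2f tcp %s yaw %.3f w %.4f F %s'%(o["clock"],np.round(p,4),np.arctan2(R[1,0],R[0,0]),o["width"],np.round(o["ft_force"],1))); return p,R
def rows(wps,dp=3):
    """wps: (x,y,z,yaw or None,pct)"""
    p,R=st(); y0=np.arctan2(R[1,0],R[0,0]); out=[]
    for x,y,z,yaw,pc in wps:
        s=R.T@(np.array([x,y,z])-p); w=0 if yaw is None else -((yaw-y0+np.pi)%(2*np.pi)-np.pi)
        out.append([np.round(s,dp).tolist(),[0,0,round(w,2)],pc])
    for r in out: print(r)
E
python3 - <<'E'
from h import *
rows([(.30,-.20,.30,None,41),(.474,.194,.25,None,41),(.474,.194,.133,None,41)])
E
```

```text
t 0.10 tcp [ 0.1744 -0.5213  0.2308] yaw -1.248 w 0.0853 F [ 0.3  0.1 -1. ]
[[-0.265, -0.221, -0.069], [0, 0, 0], 41]
[[-0.583, -0.511, -0.018], [0, 0, 0], 41]
[[-0.583, -0.511, 0.099], [0, 0, 0], 41]
```

Call:
{"api": "servo_tool", "payload": {
  "increments": [
    [[-0.265,-0.221,-0.069],[0,0,0],41],
    [[-0.265,-0.221,-0.069],[0,0,0],41],
    [[-0.265,-0.221,-0.069],[0,0,0],41],
    [[-0.265,-0.221,-0.069],[0,0,0],41],
    [[-0.265,-0.221,-0.069],[0,0,0],41],
    [[-0.583,-0.511,-0.069],[0,0,0],41],
    [[-0.583,-0.511,-0.069],[0,0,0],41],
    [[-0.583,-0.511,-0.069],[0,0,0],41],
    [[-0.583,-0.511,-0.069],[0,0,0],41],
    [[-0.583,-0.511,-0.069],[0,0,0],41]
  ],
  "newtons": 25
}}

```text
clock: 1.35
tcp_pos: [0.4116, 0.0522, 0.2978]
ee_rot: [[0.317, -0.948, 0.0], [-0.948, -0.317, -0.0], [0.0, -0.0, -1.0]]
ft_force: [1.7, -1.1, 0.6]
width: 0.035
```

```bash
python3 - <<'E'
from h import *
rows([(.474,.194,.20,-1.248,41),(.474,.194,.133,-1.248,41)])
E
```

```text
t 1.35 tcp [0.4116 0.0522 0.2978] yaw -1.248 w 0.0350 F [ 1.7 -1.1  0.6]
[[-0.115, -0.104, 0.098], [0, 0, np.float64(0.0)], 41]
[[-0.115, -0.104, 0.165], [0, 0, np.float64(0.0)], 41]
```

Call:
{"api": "servo_tool", "payload": {
  "increments": [
    [[-0.115,-0.104,0.05],[0,0,0],41],
    [[-0.115,-0.104,0.05],[0,0,0],41],
    [[-0.115,-0.104,0.05],[0,0,0],41],
    [[-0.115,-0.104,0.098],[0,0,0],41],
    [[-0.115,-0.104,0.098],[0,0,0],41],
    [[-0.115,-0.104,0.098],[0,0,0],41],
    [[-0.115,-0.104,0.098],[0,0,0],41],
    [[-0.115,-0.104,0.098],[0,0,0],41],
    [[-0.115,-0.104,0.098],[0,0,0],41],
    [[-0.115,-0.104,0.098],[0,0,0],41]
  ]
}}

```text
clock: 2.6
tcp_pos: [0.4735, 0.1921, 0.1999]
ee_rot: [[0.317, -0.948, 0.0], [-0.948, -0.317, 0.0], [0.0, -0.0, -1.0]]
ft_force: [0.3, -0.2, -0.4]
width: 0.035
```

```bash
python3 - <<'E'
from h import *
rows([(.474,.194,.133,-1.248,41)])
snap("scene","s1",(330,90,430,190),5)
E
```

```text
t 2.60 tcp [0.4735 0.1921 0.1999] yaw -1.248 w 0.0350 F [ 0.3 -0.2 -0.4]
[[-0.002, -0.001, 0.067], [0, 0, np.float64(-0.0)], 41]
```

View pics/s1.png

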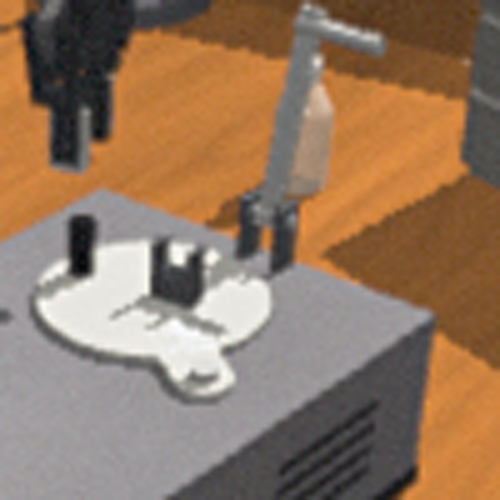

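The fingers stand over the knob (crop 82,225). I'll descend and grip it.

Call:
{"api": "servo_tool", "payload": {
  "increments": [
    [[-0.002,-0.001,0.03],[0,0,0],41],
    [[-0.002,-0.001,0.05],[0,0,0],41],
    [[-0.002,-0.001,0.066],[0,0,0],41],
    [[-0.002,-0.001,0.066],[0,0,0],41],
    [[-0.002,-0.001,0.066],[0,0,0],10],
    [[-0.002,-0.001,0.066],[0,0,0],10],
    [[-0.002,-0.001,0.066],[0,0,0],10],
    [[-0.002,-0.001,0.066],[0,0,0],10],
    [[-0.002,-0.001,0.066],[0,0,0],10],
    [[-0.002,-0.001,0.066],[0,0,0],10]
  ],
  "newtons": 20
}}

```text
clock: 3.9
tcp_pos: [0.4739, 0.1945, 0.1344]
ee_rot: [[0.317, -0.948, 0.001], [-0.948, -0.317, 0.0], [-0.0, -0.001, -1.0]]
ft_force: [-2.7, 0.4, 6.5]
width: 0.0155
```

```bash
python3 - <<'E'
from h import *
p,R=st(); pin=np.array([.5915,.1395]); d=p[:2]-pin; r=np.hypot(*d); a0=np.arctan2(d[1],d[0]); print(r,a0)
a=a0+np.arange(1,21)*.092
rows([(*(pin+r*np.array([np.cos(t),np.sin(t)])),p[2],None,10) for t in a])
E
```

```text
t 3.90 tcp [0.4739 0.1945 0.1344] yaw -1.248 w 0.0155 F [-2.7  0.4  6.5]
0.12978680747651505 2.704161902925256
t 3.90 tcp [0.4739 0.1945 0.1344] yaw -1.248 w 0.0155 F [-2.7  0.4  6.5]
[[0.009, 0.008, -0.0], [0, 0, 0], 10]
[[0.019, 0.015, -0.0], [0, 0, 0], 10]
[[0.029, 0.021, -0.0], [0, 0, 0], 10]
[[0.04, 0.026, -0.0], [0, 0, 0], 10]
[[0.051, 0.03, -0.0], [0, 0, 0], 10]
[[0.063, 0.033, -0.0], [0, 0, 0], 10]
[[0.074, 0.035, -0.0], [0, 0, 0], 10]
[[0.086, 0.036, -0.0], [0, 0, 0], 10]
[[0.098, 0.035, -0.0], [0, 0, 0], 10]
[[0.11, 0.034, -0.0], [0, 0, 0], 10]
[[0.122, 0.032, -0.0], [0, 0, 0], 10]
[[0.133, 0.028, -0.0], [0, 0, 0], 10]
[[0.144, 0.024, -0.0], [0, 0, 0], 10]
[[0.155, 0.018, -0.0], [0, 0, 0], 10]
[[0.165, 0.012, -0.0], [0, 0, 0], 10]
[[0.174, 0.004, -0.0], [0, 0, 0], 10]
[[0.183, -0.004, 0.0], [0, 0, 0], 10]
[[0.191, -0.013, 0.0], [0, 0, 0], 10]
[[0.198, -0.023, 0.0], [0, 0, 0], 10]
[[0.204, -0.033, 0.0], [0, 0, 0], 10]
```

Call:
{"api": "servo_tool", "payload": {
  "increments": [
    [[0.009,0.008,0],[0,0,0],10],
    [[0.019,0.015,0],[0,0,0],10],
    [[0.029,0.021,0],[0,0,0],10],
    [[0.04,0.026,0],[0,0,0],10],
    [[0.051,0.03,0],[0,0,0],10],
    [[0.063,0.033,0],[0,0,0],10],
    [[0.074,0.035,0],[0,0,0],10],
    [[0.086,0.036,0],[0,0,0],10],
    [[0.098,0.035,0],[0,0,0],10],
    [[0.11,0.034,0],[0,0,0],10]
  ]
}}

```text
clock: 5.15
tcp_pos: [0.4767, 0.0786, 0.1339]
ee_rot: [[0.317, -0.948, 0.0], [-0.948, -0.317, -0.0], [0.0, -0.0, -1.0]]
ft_force: [-0.1, 2.7, 5.1]
width: 0.0151
```

```bash
python3 - <<'E'
from h import *
p,R=st(); pin=np.array([.5915,.1395]); d=p[:2]-pin; r=np.hypot(*d); print(r,np.arctan2(d[1],d[0])%6.283)
a=2.704+np.arange(11,22)*.092
rows([(*(pin+.13*np.array([np.cos(t),np.sin(t)])),p[2],None,10) for t in a])
E
```

```text
t 5.15 tcp [0.4767 0.0786 0.1339] yaw -1.248 w 0.0151 F [-0.1  2.7  5.1]
0.12996526318336502 3.6289254716211543
t 5.15 tcp [0.4767 0.0786 0.1339] yaw -1.248 w 0.0151 F [-0.1  2.7  5.1]
[[0.011, -0.002, 0.0], [0, 0, 0], 10]
[[0.022, -0.006, 0.0], [0, 0, 0], 10]
[[0.034, -0.01, 0.0], [0, 0, 0], 10]
[[0.044, -0.016, 0.0], [0, 0, 0], 10]
[[0.054, -0.022, 0.0], [0, 0, 0], 10]
[[0.064, -0.03, 0.0], [0, 0, 0], 10]
[[0.072, -0.038, 0.0], [0, 0, 0], 10]
[[0.08, -0.047, 0.0], [0, 0, 0], 10]
[[0.087, -0.057, 0.0], [0, 0, 0], 10]
[[0.093, -0.067, 0.0], [0, 0, 0], 10]
[[0.098, -0.078, 0.0], [0, 0, 0], 10]
```

Call:
{"api": "servo_tool", "payload": {
  "increments": [
    [[0.011,-0.002,0],[0,0,0],10],
    [[0.022,-0.006,0],[0,0,0],10],
    [[0.034,-0.01,0],[0,0,0],10],
    [[0.044,-0.016,0],[0,0,0],10],
    [[0.054,-0.022,0],[0,0,0],10],
    [[0.064,-0.03,0],[0,0,0],10],
    [[0.072,-0.038,0],[0,0,0],10],
    [[0.08,-0.047,0],[0,0,0],10],
    [[0.087,-0.057,0],[0,0,0],10],
    [[0.092,-0.065,0],[0,0,0],10]
  ]
}}

```text
clock: 6.4
tcp_pos: [0.5591, 0.0176, 0.1316]
ee_rot: [[0.318, -0.948, -0.024], [-0.948, -0.319, 0.011], [-0.018, 0.019, -1.0]]
ft_force: [-50.7, 29.4, 20.8]
width: 0.0148
```

```bash
python3 - <<'E'
from h import *
p,R=st(); pin=np.array([.5915,.1395]); d=p[:2]-pin; r=np.hypot(*d); print(r,np.arctan2(d[1],d[0])%6.283)
E
```

```text
t 6.40 tcp [0.5591 0.0176 0.1316] yaw -1.247 w 0.0148 F [-50.7  29.4  20.8]
0.12609100302269177 4.4522709196134445
```

Stop reached. I'll back off, release and rise.

Call:
{"api": "servo_tool", "payload": {
  "increments": [
    [[-0.004,0.006,0],[0,0,0],10],
    [[-0.004,0.006,0],[0,0,0],40],
    [[-0.004,0.006,0],[0,0,0],40],
    [[-0.004,0.006,0],[0,0,0],40],
    [[-0.004,0.006,-0.03],[0,0,0],40],
    [[-0.004,0.006,-0.08],[0,0,0],40],
    [[-0.004,0.006,-0.13],[0,0,0],40],
    [[-0.004,0.006,-0.13],[0,0,0],40],
    [[-0.004,0.006,-0.13],[0,0,0],80],
    [[-0.004,0.006,-0.13],[0,0,0],80]
  ]
}}

```text
clock: 7.65
tcp_pos: [0.56, 0.0144, 0.2624]
ee_rot: [[0.317, -0.948, -0.003], [-0.948, -0.317, 0.0], [-0.001, 0.002, -1.0]]
ft_force: [0.0, 0.1, -1.0]
width: 0.068
```

```bash
python3 - <<'E'
from h import *
snap("top","t2"); snap("scene","s2")
z=np.load('pics/t2.npz')['img'];y=np.load('pics/s2.npz')['img']
a=cv2.resize(z[175:295,180:460],None,fx=2.5,fy=2.5,interpolation=cv2.INTER_CUBIC)
b=cv2.resize(y[250:350,170:370],None,fx=3,fy=3,interpolation=cv2.INTER_CUBIC)
im=np.zeros((600,700,3),np.uint8); im[:300]=a; im[300:,:600]=b
cv2.imwrite('pics/c2.png',im)
# wheel centroids: bright low-saturation tyres on the green mat
def blobs(fn,box):
    im=np.load('pics/'+fn+'.npz')['img']; x0,y0,x1,y1=box
    h=cv2.cvtColor(cv2.resize(im[y0:y1,x0:x1],None,fx=4,fy=4,interpolation=cv2.INTER_CUBIC),cv2.COLOR_BGR2HSV)
    m=((h[...,1]<60)&(h[...,2]>110)).astype(np.uint8)
    for c in cv2.findContours(m,cv2.RETR_EXTERNAL,cv2.CHAIN_APPROX_NONE)[0]:
        if cv2.contourArea(c)>200:
            (u,v),(w,hh),_=cv2.minAreaRect(c); u,v=zt(u,v,x0,y0,4); print(fn,round(u,1),round(v,1),w/4,hh/4,at(fn,u,v,.0125).round(4))
blobs('t2',(335,170,460,225)); blobs('s2',(170,250,370,350))
rows([(.63,-.03,.25,-.785,80),(.66,-.197,.12,-.785,80)])
E
```

```text
t2 436.0 204.1 13.5 14.75 [ 0.5687 -0.4076  0.0125]
t2 344.9 191.0 4.410264492034912 6.592184543609619 [ 0.6491 -0.1142  0.0125]
t2 399.5 194.8 13.75 14.75 [ 0.6146 -0.2929  0.0125]
t2 368.4 186.0 13.75 15.0 [ 0.6568 -0.1945  0.0125]
s2 201.2 328.8 20.46002197265625 23.478713989257812 [ 0.5759 -0.4134  0.0125]
s2 346.7 300.7 9.580706596374512 8.464370727539062 [ 0.7562 -0.183   0.0125]
s2 260.5 303.3 19.847869873046875 21.04352378845215 [ 0.6209 -0.2984  0.0125]
s2 306.8 284.6 18.523109436035156 19.63728141784668 [ 0.6624 -0.2006  0.0125]
s2 327.5 260.1 6.54182767868042 8.177284240722656 [ 0.6508 -0.1142  0.0125]
t 7.75 tcp [0.5601 0.0145 0.2627] yaw -1.248 w 0.0685 F [0.  0.2 0. ]
[[0.064, -0.052, 0.013], [0, 0, np.float64(-0.46)], 80]
[[0.232, -0.028, 0.142], [0, 0, np.float64(-0.46)], 80]
```

View pics/c2.png

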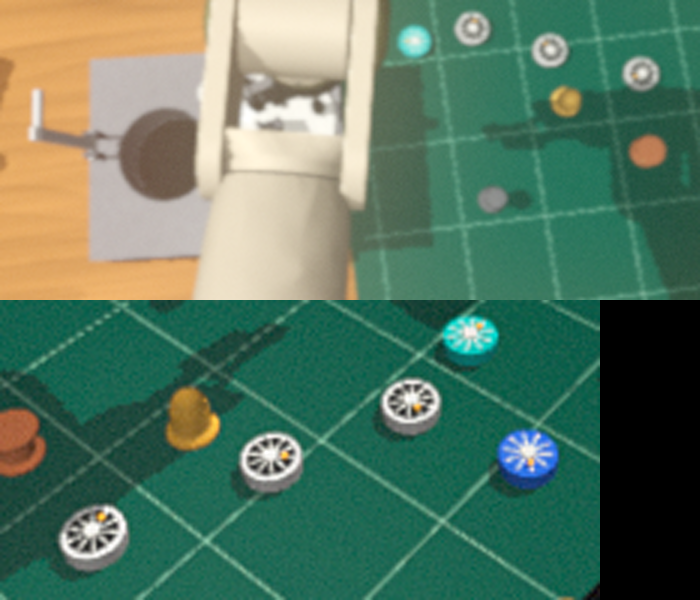

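The port stands open (crop 165,152). The three white wheels are unchanged. I'll pick wheel 1 at about (0.658, -0.196).

Call:
{"api": "servo_tool", "payload": {
  "increments": [
    [[0.1,-0.035,0.0],[0,0,-0.2],76],
    [[0.16,-0.03,0.05],[0,0,-0.46],76],
    [[0.231,-0.026,0.162],[0,0,-0.46],76],
    [[0.231,-0.026,0.162],[0,0,-0.46],76],
    [[0.231,-0.026,0.162],[0,0,-0.46],76],
    [[0.231,-0.026,0.162],[0,0,-0.46],76],
    [[0.231,-0.026,0.162],[0,0,-0.46],76],
    [[0.231,-0.026,0.162],[0,0,-0.46],76],
    [[0.231,-0.026,0.162],[0,0,-0.46],76],
    [[0.231,-0.026,0.162],[0,0,-0.46],76]
  ]
}}

```text
clock: 9.0
tcp_pos: [0.6584, -0.1959, 0.1024]
ee_rot: [[0.706, -0.709, 0.001], [-0.709, -0.706, -0.0], [0.001, -0.0, -1.0]]
ft_force: [0.7, 0.4, 0.2]
width: 0.065
```

```bash
python3 - <<'E'
from h import *
rows([(.658,-.196,.002,None,76)])
E
```

```text
t 9.00 tcp [ 0.6584 -0.1959  0.1024] yaw -0.787 w 0.0650 F [0.7 0.4 0.2]
[[-0.0, 0.0, 0.1], [0, 0, 0], 76]
```

Call:
{"api": "servo_tool", "payload": {
  "increments": [
    [[0,0,0.05],[0,0,0],76],
    [[0,0,0.09],[0,0,0],76],
    [[0,0,0.1],[0,0,0],76],
    [[0,0,0.1],[0,0,0],76],
    [[0,0,0.1],[0,0,0],35],
    [[0,0,0.1],[0,0,0],35],
    [[0,0,0.1],[0,0,0],35],
    [[0,0,0.1],[0,0,0],35],
    [[0,0,0.1],[0,0,0],35],
    [[0,0,0.06],[0,0,0],35]
  ],
  "newtons": 50
}}

```text
clock: 10.25
tcp_pos: [0.6571, -0.1959, 0.0407]
ee_rot: [[0.705, -0.709, -0.004], [-0.709, -0.705, 0.002], [-0.004, 0.001, -1.0]]
ft_force: [0.6, 0.6, -0.1]
width: 0.0389
```

```bash
python3 - <<'E'
from h import *
rows([(.62,-.06,.24,None,35),(.525,.203,.22,None,35),(.525,.203,.075,None,35)])
E
```

```text
t 10.25 tcp [ 0.6571 -0.1959  0.0407] yaw -0.788 w 0.0389 F [ 0.6  0.6 -0.1]
[[-0.123, -0.069, -0.199], [0, 0, 0], 35]
[[-0.377, -0.187, -0.178], [0, 0, 0], 35]
[[-0.376, -0.188, -0.033], [0, 0, 0], 35]
```

Call:
{"api": "servo_tool", "payload": {
  "increments": [
    [[0,0,-0.06],[0,0,0],35],
    [[0,0,-0.12],[0,0,0],35],
    [[-0.05,-0.03,-0.17],[0,0,0],35],
    [[-0.1,-0.055,-0.199],[0,0,0],35],
    [[-0.15,-0.08,-0.199],[0,0,0],35],
    [[-0.2,-0.105,-0.195],[0,0,0],35],
    [[-0.25,-0.13,-0.19],[0,0,0],35],
    [[-0.3,-0.153,-0.185],[0,0,0],35],
    [[-0.345,-0.173,-0.18],[0,0,0],35],
    [[-0.377,-0.187,-0.178],[0,0,0],35]
  ]
}}

```text
clock: 11.5
tcp_pos: [0.5238, 0.2047, 0.2208]
ee_rot: [[0.706, -0.708, 0.001], [-0.708, -0.706, 0.0], [0.001, -0.001, -1.0]]
ft_force: [-0.3, -0.4, -1.2]
width: 0.0393
```

```bash
python3 - <<'E'
from h import *
rows([(.525,.203,.22,None,35),(.525,.203,.072,None,35)])
snap("scene","s3",(230,30,430,180),4)
E
```

```text
t 11.50 tcp [0.5238 0.2047 0.2208] yaw -0.787 w 0.0393 F [-0.3 -0.4 -1.2]
[[0.002, 0.0, 0.001], [0, 0, 0], 35]
[[0.002, 0.001, 0.149], [0, 0, 0], 35]
```

View pics/s3.png

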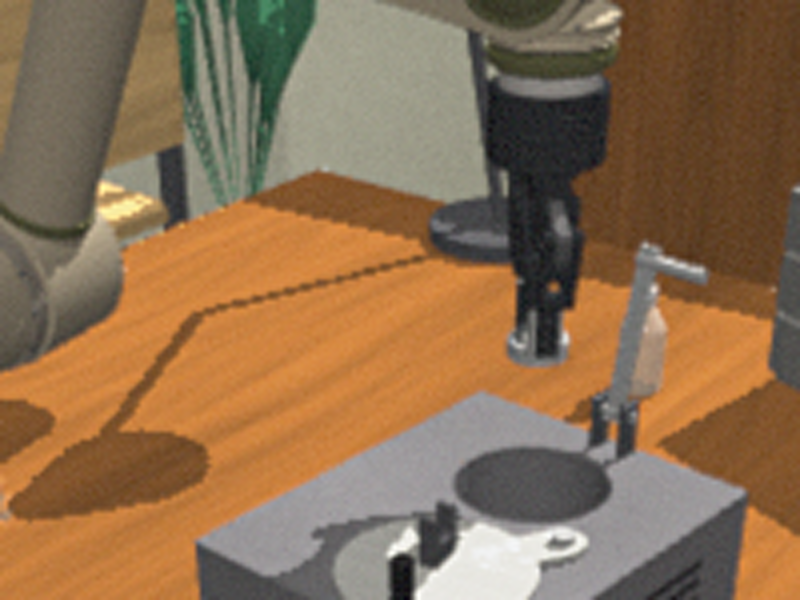

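Wheel 1 is held level over the port (crop 540,345). I'll square the gripper with the polisher to clear the hinge, then lower and release.

Call:
{"api": "servo_tool", "payload": {
  "increments": [
    [[0.002,0,0],[0,0,-0.18],35],
    [[0.002,0,0],[0,0,-0.36],35],
    [[0.002,0,0.02],[0,0,-0.54],35],
    [[0.002,0,0.06],[0,0,-0.72],35],
    [[0.002,0,0.1],[0,0,-0.72],35],
    [[0.002,0,0.14],[0,0,-0.72],35],
    [[0.002,0,0.147],[0,0,-0.72],35],
    [[0.002,0,0.147],[0,0,-0.72],60],
    [[0.002,0,0.147],[0,0,-0.72],60],
    [[0.002,0,0.1],[0,0,-0.72],60]
  ]
}}

```text
clock: 12.8
tcp_pos: [0.5254, 0.2012, 0.1193]
ee_rot: [[0.998, -0.068, -0.004], [-0.068, -0.998, -0.001], [-0.004, 0.001, -1.0]]
ft_force: [0.8, 0.6, 0.8]
width: 0.051
```

```bash
python3 - <<'E'
from h import *
rows([(.525,.203,.22,-.785,70),(.60,-.10,.22,-.785,76),(.616,-.294,.10,-.785,76)])
E
```

```text
t 12.80 tcp [0.5254 0.2012 0.1193] yaw -0.068 w 0.0510 F [0.8 0.6 0.8]
[[-0.001, -0.002, -0.101], [0, 0, np.float64(0.72)], 70]
[[0.095, 0.295, -0.101], [0, 0, np.float64(0.72)], 76]
[[0.124, 0.488, 0.019], [0, 0, np.float64(0.72)], 76]
```

Call:
{"api": "servo_tool", "payload": {
  "increments": [
    [[0,0,-0.06],[0,0,0],60],
    [[0,0,-0.1],[0,0,0],60],
    [[0.02,0.06,-0.1],[0,0,0.18],70],
    [[0.04,0.12,-0.1],[0,0,0.36],76],
    [[0.06,0.18,-0.1],[0,0,0.54],76],
    [[0.08,0.24,-0.1],[0,0,0.72],76],
    [[0.095,0.295,-0.1],[0,0,0.72],76],
    [[0.11,0.35,-0.08],[0,0,0.72],76],
    [[0.118,0.41,-0.06],[0,0,0.72],76],
    [[0.124,0.46,-0.03],[0,0,0.72],76]
  ]
}}

```text
clock: 14.05
tcp_pos: [0.6193, -0.2685, 0.1515]
ee_rot: [[0.705, -0.709, 0.004], [-0.709, -0.705, -0.003], [0.005, -0.001, -1.0]]
ft_force: [-0.3, 0.4, -0.7]
width: 0.065
```

```bash
cat >> h.py <<'E'
def blobs(fn,box):
    im=np.load('pics/'+fn+'.npz')['img']; x0,y0,x1,y1=box
    h=cv2.cvtColor(cv2.resize(im[y0:y1,x0:x1],None,fx=4,fy=4,interpolation=cv2.INTER_CUBIC),cv2.COLOR_BGR2HSV)
    m=((h[...,1]<60)&(h[...,2]>110)).astype(np.uint8)
    for c in cv2.findContours(m,cv2.RETR_EXTERNAL,cv2.CHAIN_APPROX_NONE)[0]:
        if cv2.contourArea(c)>200:
            (u,v),(w,hh),_=cv2.minAreaRect(c); u,v=zt(u,v,x0,y0,4); print(fn,round(u,1),round(v,1),round(w/4,1),round(hh/4,1),at(fn,u,v,.0125).round(4))
E
python3 - <<'E'
from h import *
snap("top","t4");snap("scene","s4")
blobs('t4',(335,170,460,225)); blobs('s4',(170,250,370,350))
rows([(.616,-.294,.10,-.785,76),(.616,-.294,.002,-.785,76)])
E
```

```text
t4 344.9 191.1 4.2 6.5 [ 0.6489 -0.1141  0.0125]
t4 409.1 197.0 54.8 86.0 [ 0.6032 -0.3234  0.0125]
s4 201.0 328.5 20.0 22.8 [ 0.5752 -0.4133  0.0125]
s4 346.8 300.6 9.4 8.5 [ 0.7561 -0.1825  0.0125]
s4 260.2 303.3 19.2 21.3 [ 0.6205 -0.2987  0.0125]
s4 327.5 260.0 6.4 8.1 [ 0.6509 -0.1141  0.0125]
t 14.15 tcp [ 0.6172 -0.2706  0.147 ] yaw -0.793 w 0.0650 F [-0.3 -0.2 -0.1]
[[0.016, 0.017, 0.047], [0, 0, np.float64(-0.01)], 76]
[[0.016, 0.017, 0.145], [0, 0, np.float64(-0.01)], 76]
```

Wheels 2 and 3 are unmoved. I'll go down on wheel 2.

Call:
{"api": "servo_tool", "payload": {
  "increments": [
    [[0.016,0.017,0.047],[0,0,0],76],
    [[0.016,0.017,0.1],[0,0,0],76],
    [[0.016,0.017,0.135],[0,0,0],76],
    [[0.016,0.017,0.145],[0,0,0],76],
    [[0.016,0.017,0.145],[0,0,0],35],
    [[0.016,0.017,0.145],[0,0,0],35],
    [[0.016,0.017,0.145],[0,0,0],35],
    [[0.016,0.017,0.145],[0,0,0],35],
    [[0.016,0.017,0.145],[0,0,0],35],
    [[0.016,0.017,0.09],[0,0,0],35]
  ],
  "newtons": 50
}}

```text
clock: 15.4
tcp_pos: [0.6166, -0.2883, 0.0578]
ee_rot: [[0.705, -0.709, -0.006], [-0.709, -0.705, 0.004], [-0.007, 0.001, -1.0]]
ft_force: [0.4, -1.3, -0.5]
width: 0.0389
```

```bash
python3 - <<'E'
from h import *
rows([(.616,-.294,.18,-.785,35),(.60,-.10,.23,-.785,35),(.525,.203,.22,-.067,35)])
E
```

```text
t 15.40 tcp [ 0.6166 -0.2883  0.0578] yaw -0.788 w 0.0389 F [ 0.4 -1.3 -0.5]
[[0.003, 0.005, -0.122], [0, 0, np.float64(-0.0)], 35]
[[-0.146, -0.121, -0.171], [0, 0, np.float64(-0.0)], 35]
[[-0.414, -0.281, -0.16], [0, 0, np.float64(-0.72)], 35]
```

Call:
{"api": "servo_tool", "payload": {
  "increments": [
    [[0,0,-0.06],[0,0,0],35],
    [[0,0,-0.12],[0,0,0],35],
    [[-0.04,-0.035,-0.15],[0,0,0],35],
    [[-0.08,-0.07,-0.165],[0,0,0],35],
    [[-0.12,-0.1,-0.17],[0,0,-0.12],35],
    [[-0.16,-0.13,-0.17],[0,0,-0.24],35],
    [[-0.21,-0.16,-0.17],[0,0,-0.36],35],
    [[-0.26,-0.19,-0.17],[0,0,-0.48],35],
    [[-0.31,-0.22,-0.17],[0,0,-0.6],35],
    [[-0.36,-0.25,-0.165],[0,0,-0.72],35]
  ]
}}

```text
clock: 16.65
tcp_pos: [0.5408, 0.144, 0.2262]
ee_rot: [[0.998, -0.064, 0.003], [-0.064, -0.998, 0.0], [0.003, -0.0, -1.0]]
ft_force: [0.8, 0.6, -1.1]
width: 0.0385
```

```bash
python3 - <<'E'
from h import *
rows([(.527,.203,.22,-.067,35),(.527,.203,.075,-.067,35)])
E
```

```text
t 16.65 tcp [0.5408 0.144  0.2262] yaw -0.064 w 0.0385 F [ 0.8  0.6 -1.1]
[[-0.018, -0.058, 0.006], [0, 0, np.float64(0.0)], 35]
[[-0.018, -0.058, 0.151], [0, 0, np.float64(0.0)], 35]
```

Call:
{"api": "servo_tool", "payload": {
  "increments": [
    [[-0.018,-0.058,0],[0,0,0],35],
    [[-0.018,-0.058,0.0],[0,0,0],35],
    [[-0.018,-0.058,0.05],[0,0,0],35],
    [[-0.018,-0.058,0.1],[0,0,0],35],
    [[-0.018,-0.058,0.14],[0,0,0],35],
    [[-0.018,-0.058,0.151],[0,0,0],35],
    [[-0.018,-0.058,0.151],[0,0,0],35],
    [[-0.018,-0.058,0.151],[0,0,0],60],
    [[-0.018,-0.058,0.151],[0,0,0],60],
    [[-0.018,-0.058,0.1],[0,0,0],60]
  ]
}}

```text
clock: 17.9
tcp_pos: [0.5261, 0.201, 0.1235]
ee_rot: [[0.998, -0.068, -0.006], [-0.068, -0.998, -0.001], [-0.006, 0.001, -1.0]]
ft_force: [0.5, -0.7, -0.4]
width: 0.0511
```

```bash
python3 - <<'E'
from h import *
rows([(.525,.203,.22,-.785,70),(.60,-.10,.22,-.785,76),(.570,-.409,.10,-.785,76)])
E
```

```text
t 17.90 tcp [0.5261 0.201  0.1235] yaw -0.068 w 0.0511 F [ 0.5 -0.7 -0.4]
[[-0.002, -0.002, -0.097], [0, 0, np.float64(0.72)], 70]
[[0.094, 0.295, -0.097], [0, 0, np.float64(0.72)], 76]
[[0.086, 0.606, 0.024], [0, 0, np.float64(0.72)], 76]
```

Call:
{"api": "servo_tool", "payload": {
  "increments": [
    [[0,0,-0.06],[0,0,0],60],
    [[0,0,-0.1],[0,0,0],60],
    [[0.015,0.06,-0.1],[0,0,0.18],70],
    [[0.03,0.12,-0.1],[0,0,0.36],76],
    [[0.045,0.18,-0.1],[0,0,0.54],76],
    [[0.06,0.24,-0.1],[0,0,0.72],76],
    [[0.07,0.295,-0.1],[0,0,0.72],76],
    [[0.08,0.35,-0.1],[0,0,0.72],76],
    [[0.085,0.41,-0.1],[0,0,0.72],76],
    [[0.086,0.47,-0.1],[0,0,0.72],76]
  ]
}}

```text
clock: 19.15
tcp_pos: [0.5811, -0.2753, 0.2256]
ee_rot: [[0.705, -0.709, 0.001], [-0.709, -0.705, -0.001], [0.001, -0.0, -1.0]]
ft_force: [0.9, 0.9, 0.2]
width: 0.065
```

```bash
python3 - <<'E'
from h import *
snap("scene","s5"); blobs('s5',(120,250,370,380))
im=np.load('pics/s5.npz')['img']; cv2.imwrite('pics/s5c.png',cv2.resize(im[100:350,130:430],None,fx=2.4,fy=2.4,interpolation=cv2.INTER_CUBIC))
rows([(.570,-.409,.10,-.785,76),(.570,-.409,.002,-.785,76)])
E
```

```text
s5 210.5 317.4 19.8 22.7 [ 0.5684 -0.3849  0.0125]
s5 346.7 300.7 9.6 8.5 [ 0.7562 -0.183   0.0125]
s5 327.5 260.0 6.4 8.1 [ 0.6507 -0.1141  0.0125]
t 19.20 tcp [ 0.5798 -0.2825  0.2248] yaw -0.793 w 0.0648 F [-4.4 -4.8 -1. ]
[[0.083, 0.095, 0.125], [0, 0, np.float64(-0.01)], 76]
[[0.083, 0.095, 0.223], [0, 0, np.float64(-0.01)], 76]
```

View pics/s5c.png

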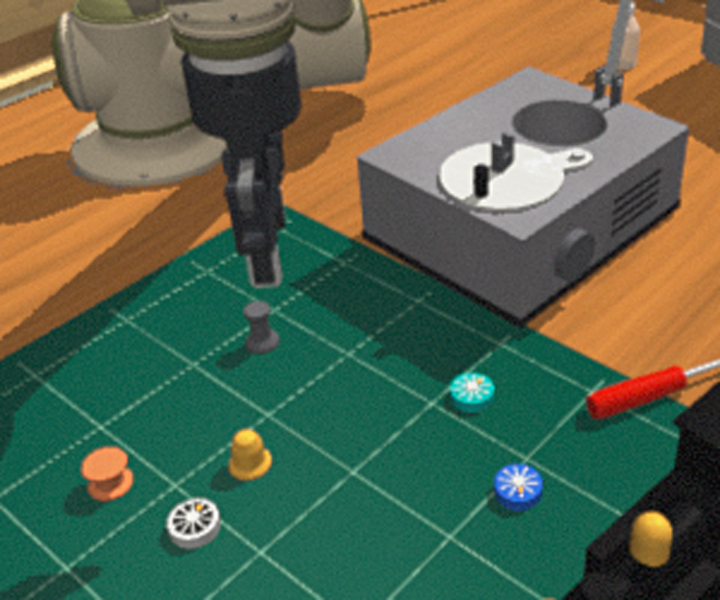

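Wheel 3 was knocked to crop (193,522), about (0.563, -0.381). I'll re-aim there. The dome and reel clear the jaws in this orientation.

```bash
python3 - <<'E'
from h import *
rows([(.563,-.381,.10,-.785,76),(.563,-.381,.002,-.785,76)])
E
```

```text
t 19.20 tcp [ 0.5798 -0.2825  0.2248] yaw -0.793 w 0.0648 F [-4.4 -4.8 -1. ]
[[0.058, 0.081, 0.125], [0, 0, np.float64(-0.01)], 76]
[[0.058, 0.081, 0.223], [0, 0, np.float64(-0.01)], 76]
```

Call:
{"api": "servo_tool", "payload": {
  "increments": [
    [[0.03,0.04,0.06],[0,0,0],76],
    [[0.058,0.081,0.1],[0,0,0],76],
    [[0.058,0.081,0.125],[0,0,0],76],
    [[0.058,0.081,0.125],[0,0,0],76],
    [[0.058,0.081,0.125],[0,0,0],76],
    [[0.058,0.081,0.125],[0,0,0],76],
    [[0.058,0.081,0.125],[0,0,0],76],
    [[0.058,0.081,0.125],[0,0,0],76],
    [[0.058,0.081,0.125],[0,0,0],76],
    [[0.058,0.081,0.125],[0,0,0],76]
  ]
}}

```text
clock: 20.45
tcp_pos: [0.5647, -0.3717, 0.0998]
ee_rot: [[0.705, -0.709, -0.0], [-0.709, -0.705, -0.0], [-0.0, 0.0, -1.0]]
ft_force: [-0.2, -0.7, 0.1]
width: 0.0647
```

```bash
python3 - <<'E'
from h import *
snap("scene","s6"); blobs('s6',(120,250,370,380))
rows([(.563,-.381,.10,-.785,76),(.563,-.381,.002,-.785,76)])
E
```

```text
s6 210.5 317.2 19.5 22.7 [ 0.568  -0.3847  0.0125]
s6 346.8 300.6 9.4 8.5 [ 0.7561 -0.1825  0.0125]
s6 207.2 288.7 13.3 3.1 [ 0.5023 -0.3415  0.0125]
s6 327.5 260.1 6.6 8.1 [ 0.6509 -0.1142  0.0125]
s6 190.4 260.5 5.6 11.5 [ 0.4023 -0.3115  0.0125]
t 20.50 tcp [ 0.5647 -0.3717  0.0997] yaw -0.788 w 0.0653 F [-0.8  0.3 -0.3]
[[0.005, 0.008, -0.0], [0, 0, np.float64(-0.0)], 76]
[[0.005, 0.008, 0.098], [0, 0, np.float64(-0.0)], 76]
```

Call:
{"api": "servo_tool", "payload": {
  "increments": [
    [[0.005,0.008,0.03],[0,0,0],76],
    [[0.005,0.008,0.07],[0,0,0],76],
    [[0.005,0.008,0.097],[0,0,0],76],
    [[0.005,0.008,0.097],[0,0,0],76],
    [[0.005,0.008,0.097],[0,0,0],35],
    [[0.005,0.008,0.097],[0,0,0],35],
    [[0.005,0.008,0.097],[0,0,0],35],
    [[0.005,0.008,0.097],[0,0,0],35],
    [[0.005,0.008,0.097],[0,0,0],35],
    [[0.005,0.008,0.05],[0,0,0],35]
  ]
}}

```text
clock: 21.75
tcp_pos: [0.5613, -0.3797, 0.0479]
ee_rot: [[0.705, -0.709, -0.004], [-0.709, -0.705, 0.004], [-0.006, 0.0, -1.0]]
ft_force: [-0.5, 0.1, -0.4]
width: 0.0391
```

```bash
python3 - <<'E'
from h import *
rows([(.563,-.381,.18,-.785,35),(.60,-.10,.23,-.785,35),(.525,.203,.22,-.067,35)])
E
```

```text
t 21.75 tcp [ 0.5613 -0.3797  0.0479] yaw -0.788 w 0.0391 F [-0.5  0.1 -0.4]
[[0.001, -0.0, -0.132], [0, 0, np.float64(-0.0)], 35]
[[-0.172, -0.225, -0.181], [0, 0, np.float64(-0.0)], 35]
[[-0.44, -0.385, -0.169], [0, 0, np.float64(-0.72)], 35]
```

Held (39 mm, as with the others). I'll carry it over.

Call:
{"api": "servo_tool", "payload": {
  "increments": [
    [[0,0,-0.06],[0,0,0],35],
    [[0,0,-0.12],[0,0,0],35],
    [[-0.03,-0.04,-0.16],[0,0,0],35],
    [[-0.065,-0.085,-0.175],[0,0,0],35],
    [[-0.1,-0.13,-0.175],[0,0,0],35],
    [[-0.135,-0.175,-0.175],[0,0,0],35],
    [[-0.17,-0.22,-0.175],[0,0,0],35],
    [[-0.215,-0.25,-0.175],[0,0,-0.15],35],
    [[-0.26,-0.28,-0.175],[0,0,-0.3],35],
    [[-0.31,-0.31,-0.175],[0,0,-0.45],35]
  ]
}}

```text
clock: 23.0
tcp_pos: [0.5631, 0.0591, 0.2254]
ee_rot: [[0.945, -0.327, 0.001], [-0.327, -0.945, -0.0], [0.001, -0.0, -1.0]]
ft_force: [0.4, 0.0, -1.8]
width: 0.039
```

```bash
python3 - <<'E'
from h import *
rows([(.525,.203,.22,-.067,35),(.525,.203,.08,-.067,35)])
E
```

```text
t 23.00 tcp [0.5631 0.0591 0.2254] yaw -0.333 w 0.0390 F [ 0.4  0.  -1.8]
[[-0.083, -0.123, 0.005], [0, 0, np.float64(-0.27)], 35]
[[-0.083, -0.123, 0.145], [0, 0, np.float64(-0.27)], 35]
```

Call:
{"api": "servo_tool", "payload": {
  "increments": [
    [[-0.04,-0.06,0],[0,0,-0.14],35],
    [[-0.08,-0.118,0],[0,0,-0.27],35],
    [[-0.08,-0.118,0.02],[0,0,-0.27],35],
    [[-0.08,-0.118,0.07],[0,0,-0.27],35],
    [[-0.08,-0.118,0.12],[0,0,-0.27],35],
    [[-0.08,-0.118,0.145],[0,0,-0.27],35],
    [[-0.08,-0.118,0.145],[0,0,-0.27],35],
    [[-0.08,-0.118,0.145],[0,0,-0.27],60],
    [[-0.08,-0.118,0.145],[0,0,-0.27],60],
    [[-0.08,-0.118,0.1],[0,0,-0.27],60]
  ]
}}

```text
clock: 24.25
tcp_pos: [0.5263, 0.1952, 0.124]
ee_rot: [[0.998, -0.068, -0.004], [-0.068, -0.998, -0.001], [-0.004, 0.001, -1.0]]
ft_force: [0.1, 0.9, 1.3]
width: 0.0516
```

```bash
python3 - <<'E'
from h import *
rows([(.525,.203,.25,-.067,60),(.50,-.06,.25,-.067,60)])
E
```

```text
t 24.25 tcp [0.5263 0.1952 0.124 ] yaw -0.068 w 0.0516 F [0.1 0.9 1.3]
[[-0.002, -0.008, -0.126], [0, 0, np.float64(-0.0)], 60]
[[-0.009, 0.256, -0.126], [0, 0, np.float64(-0.0)], 60]
```

Next I rise, clear out of the way and check the port from the top.

Call:
{"api": "servo_tool", "payload": {
  "increments": [
    [[0,0,-0.05],[0,0,0],60],
    [[0,0,-0.1],[0,0,0],60],
    [[0,0,-0.126],[0,0,0],60],
    [[0,0.06,-0.126],[0,0,0],60],
    [[0,0.12,-0.126],[0,0,0],60],
    [[0,0.18,-0.126],[0,0,0],60],
    [[-0.02,0.24,-0.126],[0,0,0],60],
    [[-0.04,0.28,-0.126],[0,0,0],41],
    [[-0.05,0.28,-0.126],[0,0,0],41],
    [[-0.05,0.28,-0.126],[0,0,0],41]
  ]
}}

```text
clock: 25.5
tcp_pos: [0.4582, -0.0801, 0.2516]
ee_rot: [[0.998, -0.068, 0.002], [-0.068, -0.998, -0.0], [0.002, 0.0, -1.0]]
ft_force: [-1.1, 0.2, -0.9]
width: 0.035
```

```bash
python3 - <<'E'
from h import *
st(); snap("top","t7"); snap("scene","s7")
z=np.load('pics/t7.npz')['img'];y=np.load('pics/s7.npz')['img']
a=cv2.resize(z[150:280,190:450],None,fx=3,fy=2*1.0,interpolation=cv2.INTER_CUBIC) if 0 else cv2.resize(z[195:285,190:330],None,fx=3.5,fy=3.5,interpolation=cv2.INTER_CUBIC)
b=cv2.resize(y[110:340,130:430],None,fx=1.2,fy=1.2,interpolation=cv2.INTER_CUBIC)
im=np.zeros((600,500,3),np.uint8); im[:a.shape[0],:a.shape[1]]=a; im[320:320+b.shape[0],:b.shape[1]]=b
cv2.imwrite('pics/c7.png',im)
E
```

```text
t 25.50 tcp [ 0.4582 -0.0801  0.2516] yaw -0.068 w 0.0350 F [-1.1  0.2 -0.9]
```

View pics/c7.png

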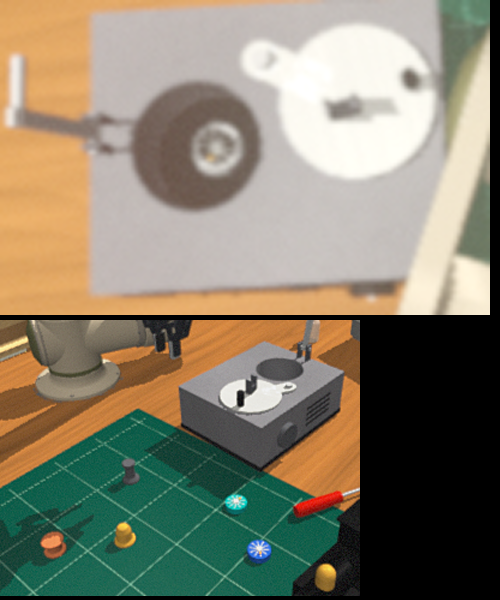

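Three wheels are in the well (the visible stack at 218,148), the mat holds only look-alikes and bystanders, and the cover is at full aside. Before closing, I'll check the white objects at the right edge of the bench and the area hidden by the arm earlier.

```bash
python3 - <<'E'
from h import *
z=np.load('pics/t7.npz')['img'];y=np.load('pics/s7.npz')['img']
im=np.zeros((600,780,3),np.uint8)
a=cv2.resize(z[100:350,440:600],None,fx=2.4,fy=2.4,interpolation=cv2.INTER_CUBIC);b=cv2.resize(y[150:400,0:160],None,fx=2.4,fy=2.4,interpolation=cv2.INTER_CUBIC)
im[:,:384]=a;im[:,390:774]=b
cv2.imwrite('pics/c7b.png',im)
for p in [(531,272),(549,290)]: print(at('t7',*p,.03))
pin=np.array([.5915,.1395]); c=at('t7',190+411/3.5,195+74/3.5,.16); d=c[:2]-pin; print('knob',c,np.hypot(*d),np.arctan2(d[1],d[0])%6.283)
E
```

```text
[ 0.31625336 -0.65771265  0.03      ]
[ 0.25584846 -0.70027183  0.03      ]
knob [0.55491778 0.01541586 0.16      ] 0.129364341720909 4.425507896002761
```

View pics/c7b.png

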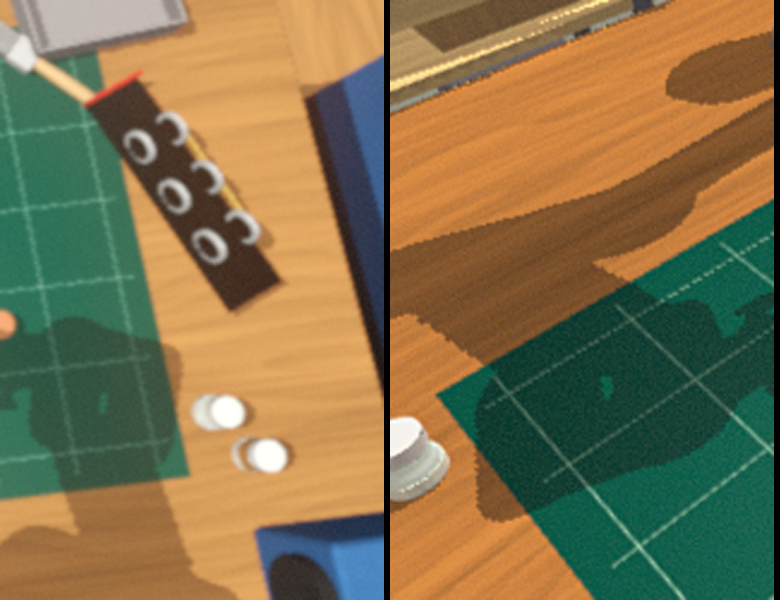

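The white objects are jars and the ringed block is the mounted chassis, so there are exactly three loose wheels. Now for the cover.

```bash
python3 - <<'E'
from h import *
rows([(.557,.0155,.20,-.067,38),(.557,.0155,.134,-.067,38)])
E
```

```text
t 25.60 tcp [ 0.4589 -0.0797  0.2512] yaw -0.067 w 0.0346 F [-0.2  0.4  0.5]
[[0.091, -0.102, 0.051], [0, 0, np.float64(0.0)], 38]
[[0.091, -0.102, 0.117], [0, 0, np.float64(0.0)], 38]
```

Call:
{"api": "servo_tool", "payload": {
  "increments": [
    [[0.045,-0.05,0.03],[0,0,0],38],
    [[0.091,-0.102,0.051],[0,0,0],38],
    [[0.091,-0.102,0.051],[0,0,0],38],
    [[0.091,-0.102,0.051],[0,0,0],38],
    [[0.091,-0.102,0.085],[0,0,0],38],
    [[0.091,-0.102,0.117],[0,0,0],38],
    [[0.091,-0.102,0.117],[0,0,0],38],
    [[0.091,-0.102,0.117],[0,0,0],10],
    [[0.091,-0.102,0.117],[0,0,0],10],
    [[0.091,-0.102,0.117],[0,0,0],10]
  ],
  "newtons": 20
}}

```text
clock: 26.85
tcp_pos: [0.5567, 0.0144, 0.1355]
ee_rot: [[0.998, -0.068, 0.003], [-0.068, -0.998, -0.002], [0.003, 0.001, -1.0]]
ft_force: [-2.5, -3.3, 7.0]
width: 0.0151
```

```bash
python3 - <<'E'
from h import *
p,R=st(); pin=np.array([.5915,.1395]); d=p[:2]-pin; r=np.hypot(*d); a0=np.arctan2(d[1],d[0])%6.2832; print(r,a0)
a=a0-np.arange(1,11)*.09
rows([(*(pin+.13*np.array([np.cos(t),np.sin(t)])),p[2],None,10) for t in a])
E
```

```text
t 26.85 tcp [0.5567 0.0144 0.1355] yaw -0.068 w 0.0151 F [-2.5 -3.3  7. ]
0.12987650920854038 4.44152087971079
t 26.85 tcp [0.5567 0.0144 0.1355] yaw -0.068 w 0.0151 F [-2.5 -3.3  7. ]
[[-0.011, -0.003, -0.0], [0, 0, 0], 10]
[[-0.022, -0.007, -0.0], [0, 0, 0], 10]
[[-0.033, -0.011, -0.0], [0, 0, 0], 10]
[[-0.043, -0.017, -0.0], [0, 0, 0], 10]
[[-0.053, -0.024, -0.0], [0, 0, 0], 10]
[[-0.062, -0.031, -0.0], [0, 0, 0], 10]
[[-0.07, -0.04, -0.0], [0, 0, 0], 10]
[[-0.077, -0.049, -0.0], [0, 0, 0], 10]
[[-0.084, -0.058, -0.0], [0, 0, 0], 10]
[[-0.09, -0.069, -0.0], [0, 0, 0], 10]
```

Call:
{"api": "servo_tool", "payload": {
  "increments": [
    [[-0.011,-0.003,0],[0,0,0],10],
    [[-0.022,-0.007,0],[0,0,0],10],
    [[-0.033,-0.011,0],[0,0,0],10],
    [[-0.043,-0.017,0],[0,0,0],10],
    [[-0.053,-0.024,0],[0,0,0],10],
    [[-0.062,-0.031,0],[0,0,0],10],
    [[-0.07,-0.04,0],[0,0,0],10],
    [[-0.077,-0.049,0],[0,0,0],10],
    [[-0.084,-0.058,0],[0,0,0],10],
    [[-0.09,-0.069,0],[0,0,0],10]
  ]
}}

```text
clock: 28.1
tcp_pos: [0.4718, 0.0901, 0.135]
ee_rot: [[0.998, -0.069, 0.003], [-0.069, -0.998, -0.0], [0.003, 0.0, -1.0]]
ft_force: [-0.3, -2.6, 5.2]
width: 0.0153
```

```bash
python3 - <<'E'
from h import *
p,R=st(); pin=np.array([.5915,.1395]); d=p[:2]-pin; r=np.hypot(*d); a0=np.arctan2(d[1],d[0])%6.2832; print(r,a0)
a=4.4415-np.arange(11,22)*.09; print(a[-3:])
rows([(*(pin+.13*np.array([np.cos(t),np.sin(t)])),p[2],None,10) for t in a])
E
```

```text
t 28.10 tcp [0.4718 0.0901 0.135 ] yaw -0.069 w 0.0153 F [-0.3 -2.6  5.2]
0.12952445988959368 3.532795085488066
[2.7315 2.6415 2.5515]
t 28.10 tcp [0.4718 0.0901 0.135 ] yaw -0.069 w 0.0153 F [-0.3 -2.6  5.2]
[[-0.005, -0.009, -0.0], [0, 0, 0], 10]
[[-0.009, -0.02, -0.0], [0, 0, 0], 10]
[[-0.011, -0.032, -0.0], [0, 0, 0], 10]
[[-0.013, -0.043, -0.0], [0, 0, 0], 10]
[[-0.014, -0.055, -0.0], [0, 0, 0], 10]
[[-0.014, -0.067, -0.0], [0, 0, 0], 10]
[[-0.012, -0.078, -0.0], [0, 0, 0], 10]
[[-0.01, -0.09, -0.0], [0, 0, 0], 10]
[[-0.006, -0.101, -0.0], [0, 0, 0], 10]
[[-0.002, -0.112, -0.0], [0, 0, 0], 10]
[[0.003, -0.122, -0.0], [0, 0, 0], 10]
```

Call:
{"api": "servo_tool", "payload": {
  "increments": [
    [[-0.005,-0.009,0],[0,0,0],10],
    [[-0.009,-0.02,0],[0,0,0],10],
    [[-0.011,-0.032,0],[0,0,0],10],
    [[-0.013,-0.043,0],[0,0,0],10],
    [[-0.014,-0.055,0],[0,0,0],10],
    [[-0.014,-0.067,0],[0,0,0],10],
    [[-0.012,-0.078,0],[0,0,0],10],
    [[-0.01,-0.09,0],[0,0,0],10],
    [[-0.006,-0.101,0],[0,0,0],10],
    [[-0.003,-0.11,0],[0,0,0],10]
  ]
}}

```text
clock: 29.35
tcp_pos: [0.4765, 0.2002, 0.1346]
ee_rot: [[0.998, -0.068, 0.003], [-0.068, -0.998, -0.0], [0.003, 0.0, -1.0]]
ft_force: [6.3, -6.4, 3.8]
width: 0.0149
```

```bash
python3 - <<'E'
from h import *
p,R=st(); pin=np.array([.5915,.1395]); d=p[:2]-pin; r=np.hypot(*d); a0=np.arctan2(d[1],d[0])%6.2832; print(r,a0)
E
```

```text
t 29.35 tcp [0.4765 0.2002 0.1346] yaw -0.068 w 0.0149 F [ 6.3 -6.4  3.8]
0.13005829900186686 2.655594102939885
```

Call:
{"api": "servo_tool", "payload": {
  "increments": [
    [[0.001,-0.002,0],[0,0,0],10],
    [[0.002,-0.004,0],[0,0,0],10],
    [[0.002,-0.004,0],[0,0,0],10],
    [[0.002,-0.004,0],[0,0,0],10],
    [[0.002,-0.004,0],[0,0,0],10],
    [[0.002,-0.004,0],[0,0,0],10],
    [[0.002,-0.004,0],[0,0,0],10],
    [[0.002,-0.004,0],[0,0,0],10],
    [[0.002,-0.004,0],[0,0,0],10],
    [[0.002,-0.004,0],[0,0,0],10]
  ]
}}

```text
clock: 30.6
tcp_pos: [0.4775, 0.2023, 0.1345]
ee_rot: [[0.998, -0.068, -0.001], [-0.068, -0.998, -0.004], [-0.0, 0.004, -1.0]]
ft_force: [-1.9, -13.0, 9.8]
width: 0.015
```

The cover is against its closed stop (knob angle 2.638, predicted 2.64). I'll release and rise.

Call:
{"api": "servo_tool", "payload": {
  "increments": [
    [[0,0,0],[0,0,0],38],
    [[0,0,0],[0,0,0],38],
    [[0,0,0],[0,0,0],38],
    [[0,0,-0.04],[0,0,0],38],
    [[0,0,-0.09],[0,0,0],38],
    [[0,0,-0.14],[0,0,0],38],
    [[0,0,-0.19],[0,0,0],38],
    [[0,0,-0.2],[0,0,-0.18],38],
    [[0,0,-0.2],[0,0,-0.36],38],
    [[0,0,-0.2],[0,0,-0.54],38]
  ]
}}

```text
clock: 31.85
tcp_pos: [0.4777, 0.204, 0.3337]
ee_rot: [[0.888, 0.46, -0.0], [0.46, -0.888, 0.0], [-0.0, -0.0, -1.0]]
ft_force: [0.4, -0.5, 0.1]
width: 0.0326
```

```bash
python3 - <<'E'
from h import *
rows([(.575,.308,.33,1.504,41)])
E
```

```text
t 31.85 tcp [0.4777 0.204  0.3337] yaw 0.478 w 0.0326 F [ 0.4 -0.5  0.1]
[[0.134, -0.048, 0.004], [0, 0, np.float64(-1.03)], 41]
```

Call:
{"api": "servo_tool", "payload": {
  "increments": [
    [[0.05,-0.018,0],[0,0,-0.18],41],
    [[0.1,-0.036,0],[0,0,-0.36],41],
    [[0.134,-0.048,0.004],[0,0,-0.54],41],
    [[0.134,-0.048,0.004],[0,0,-0.72],41],
    [[0.134,-0.048,0.004],[0,0,-0.9],41],
    [[0.134,-0.048,0.004],[0,0,-1.03],41],
    [[0.134,-0.048,0.004],[0,0,-1.03],41],
    [[0.134,-0.048,0.004],[0,0,-1.03],41],
    [[0.134,-0.048,0.004],[0,0,-1.03],41],
    [[0.134,-0.048,0.004],[0,0,-1.03],41]
  ]
}}

```text
clock: 33.1
tcp_pos: [0.5753, 0.3075, 0.3298]
ee_rot: [[0.069, 0.998, -0.0], [0.998, -0.069, -0.0], [-0.0, -0.0, -1.0]]
ft_force: [0.5, -0.3, -0.2]
width: 0.0352
```

```bash
python3 - <<'E'
from h import *
rows([(.575,.308,.242,1.504,41)])
snap("scene","s8",(350,20,450,170),4)
E
```

```text
t 33.10 tcp [0.5753 0.3075 0.3298] yaw 1.501 w 0.0352 F [ 0.5 -0.3 -0.2]
[[0.001, -0.0, 0.088], [0, 0, np.float64(-0.0)], 41]
```

View pics/s8.png

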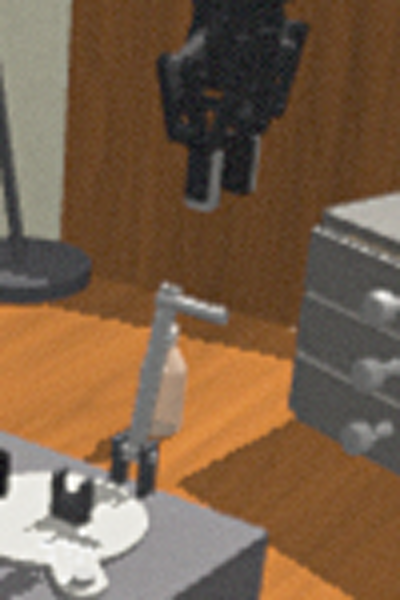

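```bash
python3 - <<'E'
from h import *
for p in [(.575,.308,.33),(.575,.308,.254),(.588,.307,.254),(.543,.310,.254)]:
    q=proj('s8',p); print(p,(q-[350,20])*4)
E
```

```text
(0.575, 0.308, 0.33) [217.84305097 198.02061525]
(0.575, 0.308, 0.254) [206.50671415 309.16279487]
(0.588, 0.307, 0.254) [222.64065032 314.02523876]
(0.543, 0.31, 0.254) [167.34018053 297.66244364]
```

The projections match the picture: bar end at (222,315) and root at (167,297). I'll descend onto the bar and grip it.

Call:
{"api": "servo_tool", "payload": {
  "increments": [
    [[0.001,0,0.04],[0,0,0],41],
    [[0.001,0,0.075],[0,0,0],41],
    [[0.001,0,0.09],[0,0,0],41],
    [[0.001,0,0.09],[0,0,0],41],
    [[0.001,0,0.09],[0,0,0],5],
    [[0.001,0,0.09],[0,0,0],5],
    [[0.001,0,0.09],[0,0,0],5],
    [[0.001,0,0.09],[0,0,0],5],
    [[0.001,0,0.09],[0,0,0],5],
    [[0.001,0,0.09],[0,0,0],5]
  ],
  "newtons": 20
}}

```text
clock: 34.4
tcp_pos: [0.5759, 0.3088, 0.2413]
ee_rot: [[0.069, 0.998, 0.003], [0.998, -0.069, 0.001], [0.002, 0.003, -1.0]]
ft_force: [0.3, 0.8, 6.1]
width: 0.009
```

```bash
python3 - <<'E'
from h import *
p,R=st(); n=np.array([-.067,-.998])*-1 # polisher +y... 
ey=np.array([np.sin(.067),np.cos(.067)]); h=np.array([.5753,.2778]); s=(p[:2]-h)@ey; q0=np.arctan2(np.sqrt(.108**2-s*s),-s); print(s,q0)
zo=p[2]-(.15+.108*np.sin(q0)); print('tcp below bar',zo)
base=p[:2]-ey*s
for Q in (q0-np.arange(1,21)*(q0+.03)/20,):
    rows([(*(base-ey*.108*np.cos(t)),.15+.108*np.sin(t)+zo,None,5) for t in Q])
E
```

```text
t 34.40 tcp [0.5759 0.3088 0.2413] yaw 1.502 w 0.0090 F [0.3 0.8 6.1]
0.030948824566229702 1.861433976055001
tcp below bar -0.012212630171515193
t 34.40 tcp [0.5759 0.3088 0.2413] yaw 1.502 w 0.0090 F [0.3 0.8 6.1]
[[-0.01, 0.0, -0.002], [0, 0, 0], 5]
[[-0.02, 0.0, -0.004], [0, 0, 0], 5]
[[-0.03, 0.0, -0.005], [0, 0, 0], 5]
[[-0.04, 0.0, -0.004], [0, 0, 0], 5]
[[-0.051, 0.0, -0.003], [0, 0, 0], 5]
[[-0.06, 0.0, -0.001], [0, 0, 0], 5]
[[-0.07, 0.0, 0.003], [0, 0, 0], 5]
[[-0.079, 0.0, 0.007], [0, 0, 0], 5]
[[-0.088, 0.0, 0.012], [0, 0, 0], 5]
[[-0.097, 0.0, 0.018], [0, 0, 0], 5]
[[-0.105, 0.0, 0.024], [0, 0, 0], 5]
[[-0.112, 0.0, 0.032], [0, 0, 0], 5]
[[-0.118, 0.0, 0.039], [0, 0, 0], 5]
[[-0.124, 0.0, 0.048], [0, 0, 0], 5]
[[-0.129, 0.0, 0.057], [0, 0, 0], 5]
[[-0.133, 0.0, 0.066], [0, 0, 0], 5]
[[-0.136, -0.0, 0.076], [0, 0, 0], 5]
[[-0.138, -0.0, 0.086], [0, 0, 0], 5]
[[-0.139, -0.0, 0.096], [0, 0, 0], 5]
[[-0.139, -0.0, 0.106], [0, 0, 0], 5]
```

Bar gripped at 9 mm. I'll swing it down.

Call:
{"api": "servo_tool", "payload": {
  "increments": [
    [[-0.01,0,-0.002],[0,0,0],5],
    [[-0.02,0,-0.004],[0,0,0],5],
    [[-0.03,0,-0.005],[0,0,0],5],
    [[-0.04,0,-0.004],[0,0,0],5],
    [[-0.051,0,-0.003],[0,0,0],5],
    [[-0.06,0,-0.001],[0,0,0],5],
    [[-0.07,0,0.003],[0,0,0],5],
    [[-0.079,0,0.007],[0,0,0],5],
    [[-0.088,0,0.012],[0,0,0],5],
    [[-0.097,0,0.018],[0,0,0],5]
  ]
}}

```text
clock: 35.65
tcp_pos: [0.5688, 0.211, 0.2213]
ee_rot: [[0.069, 0.998, 0.0], [0.998, -0.069, 0.0], [0.0, 0.0, -1.0]]
ft_force: [6.5, 3.3, -1.1]
width: 0.0089
```

```bash
python3 - <<'E'
from h import *
p,R=st(); ey=np.array([np.sin(.067),np.cos(.067)]); h=np.array([.5759,.3088])-ey*.0309
s=(p[:2]-h)@ey; q=np.arctan2(p[2]+.0122-.15,-s); print(q,np.hypot(s,p[2]+.0122-.15))
Q=1.8614-np.arange(11,21)*(1.8914/20)
rows([(*(h-ey*.108*np.cos(t)),.15+.108*np.sin(t)-.0122,None,5) for t in Q])
E
```

```text
t 35.65 tcp [0.5688 0.211  0.2213] yaw 1.502 w 0.0089 F [ 6.5  3.3 -1.1]
0.8935012210503623 0.10710386316052176
t 35.65 tcp [0.5688 0.211  0.2213] yaw 1.502 w 0.0089 F [ 6.5  3.3 -1.1]
[[-0.006, 0.001, 0.004], [0, 0, 0], 5]
[[-0.014, 0.001, 0.012], [0, 0, 0], 5]
[[-0.02, 0.001, 0.02], [0, 0, 0], 5]
[[-0.026, 0.001, 0.028], [0, 0, 0], 5]
[[-0.03, 0.001, 0.037], [0, 0, 0], 5]
[[-0.034, 0.001, 0.047], [0, 0, 0], 5]
[[-0.037, 0.001, 0.056], [0, 0, 0], 5]
[[-0.04, 0.001, 0.066], [0, 0, 0], 5]
[[-0.041, 0.001, 0.076], [0, 0, 0], 5]
[[-0.041, 0.001, 0.087], [0, 0, 0], 5]
```

Call:
{"api": "servo_tool", "payload": {
  "increments": [
    [[-0.006,0,0.004],[0,0,0],5],
    [[-0.014,0,0.012],[0,0,0],5],
    [[-0.02,0,0.02],[0,0,0],5],
    [[-0.026,0,0.028],[0,0,0],5],
    [[-0.03,0,0.037],[0,0,0],5],
    [[-0.034,0,0.047],[0,0,0],5],
    [[-0.037,0,0.056],[0,0,0],5],
    [[-0.04,0,0.066],[0,0,0],5],
    [[-0.041,0,0.076],[0,0,0],5],
    [[-0.041,0,0.086],[0,0,0],5]
  ]
}}

```text
clock: 36.9
tcp_pos: [0.5663, 0.1713, 0.1368]
ee_rot: [[0.069, 0.998, 0.002], [0.998, -0.069, 0.002], [0.002, 0.002, -1.0]]
ft_force: [-2.8, 3.0, 30.3]
width: 0.0088
```

```bash
python3 - <<'E'
from h import *
p,R=st(); ey=np.array([np.sin(.067),np.cos(.067)]); h=np.array([.5759,.3088])-ey*.0309
s=(p[:2]-h)@ey; q=np.arctan2(p[2]+.0122-.15,-s); print(q,np.hypot(s,p[2]+.0122-.15))
E
```

```text
t 36.90 tcp [0.5663 0.1713 0.1368] yaw 1.502 w 0.0088 F [-2.8  3.  30.3]
-0.00911822781353206 0.10697184521152102
```

The hasp hit its stop (30 N upward). I'll release, rise and move well clear.

Call:
{"api": "servo_tool", "payload": {
  "increments": [
    [[0,0,0],[0,0,0],35],
    [[0,0,0],[0,0,0],35],
    [[0,0,0],[0,0,0],35],
    [[0,0,-0.04],[0,0,0],35],
    [[0,0,-0.1],[0,0,0],35],
    [[0,0,-0.16],[0,0,0],35],
    [[-0.06,0,-0.16],[0,0,0],35],
    [[-0.12,0,-0.16],[0,0,0],35],
    [[-0.18,-0.04,-0.16],[0,0,0],35],
    [[-0.24,-0.06,-0.16],[0,0,0],35]
  ]
}}

```text
clock: 38.15
tcp_pos: [0.4921, -0.0566, 0.2957]
ee_rot: [[0.068, 0.998, -0.001], [0.998, -0.068, 0.0], [0.0, -0.001, -1.0]]
ft_force: [1.3, -1.5, 0.3]
width: 0.0299
```

```bash
python3 - <<'E'
from h import *
st(); snap("top","t9"); snap("scene","s9")
z=np.load('pics/t9.npz')['img'];y=np.load('pics/s9.npz')['img']
b=cv2.resize(y[105:195,320:430],None,fx=5,fy=5,interpolation=cv2.INTER_CUBIC)
a=cv2.resize(z[195:255,195:325],None,fx=4,fy=4,interpolation=cv2.INTER_CUBIC)
im=np.zeros((600,800,3),np.uint8); im[:450,:550]=b; im[450:,:]=cv2.resize(y[200:350,150:400],(250,150))[:, :1].repeat(800,1)*0
im[450:600,:250]=y[200:350,150:400]; im[360:600,280:800]=a
cv2.imwrite('pics/c9.png',im)
for p in [(.5665,.1705,.15),(.535,.173,.15)]: print(p,(proj('s9',p)-[320,105])*5,(proj('t9',p)-[195,195])*4+[280,360])
E
```

```text
t 38.15 tcp [ 0.4921 -0.0566  0.2957] yaw 1.503 w 0.0299 F [ 1.3 -1.5  0.3]
(0.5665, 0.1705, 0.15) [244.22321298 222.26424215] [516.75151331 456.46099185]
(0.535, 0.173, 0.15) [198.17035821 203.30081121] [516.88037181 499.65148769]
```

View pics/c9.png

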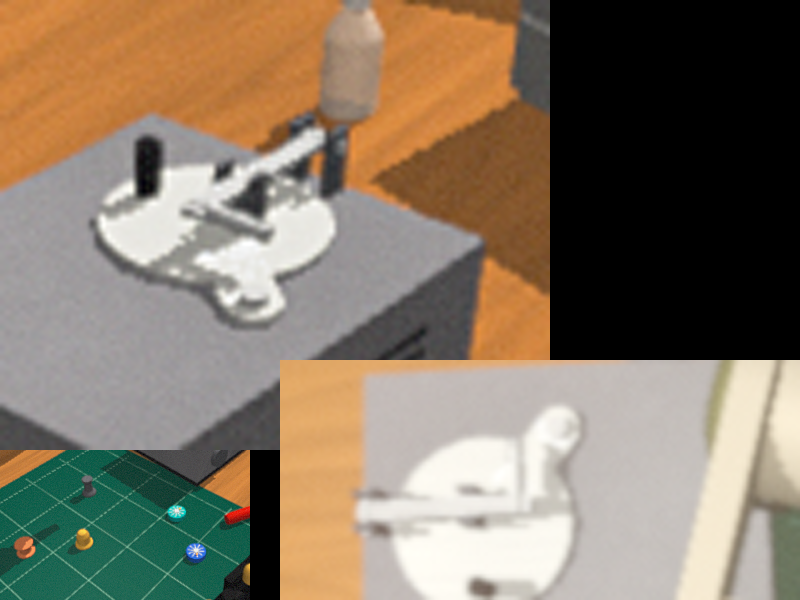

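The strap lies in the fork, the cover is closed and the bystanders are standing. To be sure the hasp is fully seated after release, I'll press it once from above with the fingers shut.

```bash
python3 - <<'E'
from h import *
rows([(.5665,.1705,.22,None,0),(.5665,.1705,.153,None,0)])
E
```

```text
t 38.25 tcp [ 0.4917 -0.0595  0.2959] yaw 1.496 w 0.0300 F [0.5 0.6 0.4]
[[0.235, 0.057, 0.076], [0, 0, 0], 0]
[[0.235, 0.058, 0.143], [0, 0, 0], 0]
```

Call:
{"api": "servo_tool", "payload": {
  "increments": [
    [[0.06,0.014,0],[0,0,0],0],
    [[0.12,0.028,0],[0,0,0],0],
    [[0.18,0.043,0],[0,0,0],0],
    [[0.235,0.057,0.03],[0,0,0],0],
    [[0.235,0.057,0.076],[0,0,0],0],
    [[0.235,0.057,0.11],[0,0,0],0],
    [[0.235,0.057,0.13],[0,0,0],0],
    [[0.235,0.057,0.138],[0,0,0],0],
    [[0.235,0.057,0.141],[0,0,0],0],
    [[0.235,0.057,0.141],[0,0,0],0]
  ]
}}

```text
clock: 39.5
tcp_pos: [0.567, 0.1753, 0.1555]
ee_rot: [[0.069, 0.998, 0.001], [0.998, -0.069, 0.0], [0.0, 0.001, -1.0]]
ft_force: [-0.0, -0.6, 0.6]
width: -0.0002
```

Call:
{"api": "servo_tool", "payload": {
  "increments": [
    [[-0.003,0,0.001],[0,0,0],0],
    [[-0.003,0,0.002],[0,0,0],0],
    [[-0.003,0,0.003],[0,0,0],0],
    [[-0.003,0,0.003],[0,0,0],0],
    [[-0.003,0,0.003],[0,0,0],0],
    [[-0.003,0,0.003],[0,0,0],0],
    [[-0.003,0,0.003],[0,0,0],0],
    [[-0.003,0,0.003],[0,0,0],0],
    [[-0.003,0,0.003],[0,0,0],0],
    [[-0.003,0,0.003],[0,0,0],0]
  ]
}}

```text
clock: 40.75
tcp_pos: [0.5671, 0.1725, 0.1544]
ee_rot: [[0.069, 0.998, 0.004], [0.998, -0.069, 0.001], [0.001, 0.004, -1.0]]
ft_force: [-3.7, 1.8, 13.9]
width: 0.0003
```

The bar top is firm at 154.4 mm (closed should be 155), so the hasp is seated. I'll retreat and check once more.

Call:
{"api": "servo_tool", "payload": {
  "increments": [
    [[0,0,-0.03],[0,0,0],0],
    [[0,0,-0.08],[0,0,0],0],
    [[0,0,-0.14],[0,0,0],0],
    [[-0.06,0,-0.15],[0,0,0],0],
    [[-0.12,0,-0.15],[0,0,0],0],
    [[-0.18,-0.02,-0.15],[0,0,0],0],
    [[-0.24,-0.04,-0.15],[0,0,0],0],
    [[-0.3,-0.06,-0.15],[0,0,0],0],
    [[-0.3,-0.06,-0.15],[0,0,0],0],
    [[-0.3,-0.06,-0.15],[0,0,0],0]
  ]
}}

```text
clock: 42.0
tcp_pos: [0.486, -0.123, 0.302]
ee_rot: [[0.069, 0.998, 0.001], [0.998, -0.069, -0.0], [0.0, 0.001, -1.0]]
ft_force: [0.5, -0.5, -0.0]
width: 0.0004
```

```bash
python3 - <<'E'
from h import *
st(); snap("scene","s10",(130,100,430,350),2.4)
k=(.4775,.2023,.16); print((proj('s10',k)-[130,100])*2.4)
E
```

```text
t 42.00 tcp [ 0.486 -0.123  0.302] yaw 1.501 w 0.0004 F [ 0.5 -0.5 -0. ]
[525.30840669  78.30833922]
```

View pics/s10.png

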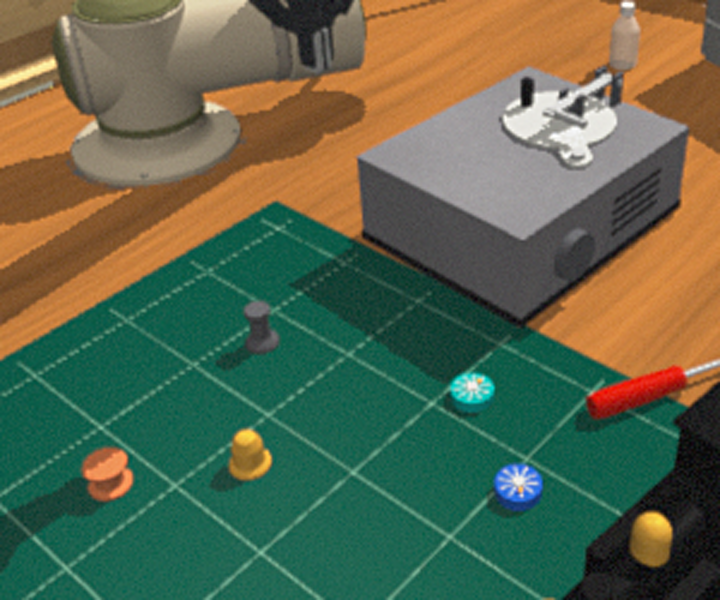

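The cover is closed, with the knob at (527,80) against a predicted (525,78). The hasp is in the fork, bystanders and look-alikes are untouched, and the gripper is clear of everything. I'm handing in.

```bash
python3 -c "
from plant import env
print(env.job_done())"
```

```text
the job is handed in; nothing more can be done
None
```

The job is done and handed in at 42 s on the robot's clock. I swung the cover aside to its stop, put all three loose wheels down in the well, swung the cover closed, and brought the hasp down into the catch.

- **Wheels:** only three loose wheels were there. One was knocked aside about 3 cm during the run, so I measured it again before picking it up. Each gripped normally at about 39 mm. After the last one, no loose wheel was left on the mat. The top picture showed only the top wheel in the well, so I did not see the other two directly.
- **Cover:** it met its closed stop at a knob angle of 2.638 rad, against 2.64 predicted.
- **Hasp:** I pressed the bar from above with 14 N. It sat firm at 154.4 mm, where a closed bar's top should be at 155 mm.
- **Bystanders:** the dome, chimney, wire reel and the two blue and turquoise look-alikes stood where they started. The gripper was clear of everything at hand-in.
- **Forces:** the highest wrist force I read was about 62 N, against the cover's open stop, and the limit is 120 N.
- **Disagreements:** the two cameras differed by up to about 7 mm on the wheels. I relied mostly on the top camera, and every grasp held.

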